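# Feel for the hidden heater breaker and set the range lever to suit

## Robot

A 7-joint arm with a two-finger parallel gripper is mounted at the origin on a cart in front of the work surface, level with it; the furniture and walls round the work are solid. World frame = base frame: x ahead of the robot, y to its left, z up, the work surface at z = 0. Lengths are in m, angles in rad, forces in N, time in s.
With the tool pointing down it reaches from about 0.425 to 1.025 m from the base axis. Payload 9.4 kg.
Tool frame: the origin (TCP) lies between the finger pads; the fingertips stand 14 mm ahead of it and the grasp point (between the pads) lies 5 mm behind it; y points along the fingers, z is the direction in which the jaws open and shut, and the axes are right-handed (so a half turn about y gives the same grasp; the last joint's range is limited). The gripper opens to 93 mm and grips with 3 to 60 N. Pads are 15 mm wide; open, the fingers measure 128 mm over their backs; the gripper's body (75 mm by 188 mm) begins 65 mm behind the grasp point.
Start: joints at [1.228, 0.599, -0.003, 1.599, 0.002, 0.943, -0.08], TCP at [0.19, -0.7, 0.233] pointing down, gripper open.
Joint ranges: [-2.57, 2.57], [-0.35, 1.97], [-1.29, 1.29], [0.11, 2.56], [-1.05, 4.19], [0.11, 1.86], [-2.63, 2.63]. Speed limits (rad/s): [2.22, 2.22, 3.01, 3.01, 3.14, 3.14, 3.14].

## Interface

Orientations are given as a unit quaternion [w, x, y, z].
In Python, from plant import bot gives the robot as it stands.
- The arm moves only by the tool move_arm, never from a script. Its arguments are lists of equal length, an entry for each row: "linear": the shift along the tool's x, y, z in m, a list of three; "spin": the turn about the tool's y in rad; "gripper": the finger opening in m, from 0 to 0.093. In form: {"linear": [[dx, dy, dz], ...], "spin": [spin, ...], "gripper": [gripper, ...]}. A call has exactly 10 rows; each row is the pose to reach, as a shift and turn from the pose commanded when the call began, along the tool's axes at that moment; what a row does not reach only later rows make up. A row lasts 1/12 s, in which the tool goes at most 41.7 mm and 7.16 degrees, less where a joint would pass 70% of its speed; a pose out of reach is approached as far as the arm can. A call with a gripper value outside its range is refused whole. The fingers move at their own pace and stop on an object; "newtons" is the grip in N (left out, the last holds). Time passes only in rows, so rows that repeat a pose let the fingers close, or fill a call up. It gives the time, the measured TCP pose, the force and the opening at its end, in the units of the state.
- bot.observe(): the state, without advancing time (a new reading comes with each control period).
- bot.snapshot(name): name is "scene" or "side" or "wrist"; returns (picture, depth): 400x640x3 uint8, red, green, blue; 400x640 float32, m along the optical axis (not along the pixel's ray), 0 where there is no reading.
- bot.camera_params(name): a dict with "camera_matrix" (3x3 intrinsics, pixels), "camera_from_world" (4x4, takes a point from world to camera coordinates); the wrist camera has in their place "hand_eye" (4x4, takes a point from camera to tool coordinates, whose origin is the TCP and whose axes are the tool frame's). Camera axes: x right, y down, z forward; pixel columns grow to the right and rows downward; lengths in m; the calibration is good to about 2 mm. The wrist camera is an equidistant fisheye: a pixel r from the principal point sees the ray r / f radians off the axis. A picture is of the moment at which its call begins: read the wrist's pose just before it. camera_params takes no time and is no camera call.
- bot.close_job(): hands the job in, once; it reports no verdict.
The state is a dict: "t": time; "q": joint angles; "qvel": joint speeds; "joint_efforts": joint torques, N m; "eef_pos": TCP position; "tcp_rot": TCP orientation; "force": force on the tool from outside, world axes, zero at the start; "ft_torque": the same for the moment, N m; "gripper_width": finger opening in m.
Only numpy, scipy, OpenCV 4.12 (cv2) and the standard library are available. Lean on these libraries where they do the work, as an engineer would, in place of code of your own. Each camera call takes 0.05 s, during which the arm holds its last target.

## Task

The heater breaker is on the back of the bench control unit, out of sight under a brow, so feel its toggle with the fingertips, whichever way it lies: up is off, down is on. If it is up, press it down until it snaps over and then throw the range lever on top of the unit fully into the left, one-bar (warm-up) notch; if it is already down, leave it on and throw the range lever fully into the right, two-bar (hold) notch. See to the breaker before you throw the lever, let go of everything at the end, and do not disturb the glassware and other things standing about.

Things in the scene. Friction and masses are not known exactly. Their poses are not given: they have to be found in the camera images.
- control_unit: Fixed white box-shaped control unit, 70 mm deep (x), 260 wide (y), 110 high; origin at the centre of its underside, x to its rear (away from the robot), y to its left as the robot sees it; yawed up to 0.25 rad. On its top, beside the range lever, one raised bar marks the left (+y) notch and two raised bars the right (-y) notch. Rear face at x = +35 mm.
- breaker_place (a point): Fixed point behind the unit, axes as the unit's: 27 mm behind the rear face, level with the breaker toggle's pivot (88 mm above the worktop). A fingertip coming straight down through it clears the brow and meets the toggle. Toggle up (off): its upper side is here about 16 mm above this point; down (on): about 8 mm below. It rests only in one of the two; which is not reported.
- breaker_pivot (a point): Fixed point: the toggle's pivot, axis along y, 15 mm inside the rear face. The black toggle sticks out 34 mm from that face, its end 18 mm wide and 7 thick; a brow 16 mm deep and 60 wide, level with the unit's top, hides its inner part. An over-centre spring holds it 16 deg up or down: about 4 N down at breaker_place starts it from off, less as it moves, and past level it snaps on by itself, to a stop.
- range_lever (a joint): Angle of the range lever (rad): 0 upright, + leaning to the unit's left (+y), - to its right. Stops and notches at +0.45 (left, one bar) and -0.45 (right, two bars). It starts within 0.1 of upright, held by friction; beyond about 0.25 an over-centre spring draws it on into the notch. About 1 N at the knob throws it, 2 to 3 N brings it back.
- lever_knob (a point): Centre of the black ball knob, 20 mm in diameter, on the end of the range lever; moves with it. Lever pivot: 65 mm below when upright, axis along the unit's x, at the unit's x = 0, y = -70, z = 95 mm. Stem 7 mm thick. A notched steel quadrant stands just behind the stem, up to 27 mm below the upright knob's centre.
- crucible_2: Small white open crucible, 41 mm wide, 34 mm high, behind the unit; a bystander, to be left alone; origin under its centre, z up.
- petri_2: Clear flat petri dish, 80 mm wide, 17 mm high, behind the unit; a bystander, to be left alone; origin under its centre, z up.
- ring_lid_2: Flat metal ring lid with a black ball knob, 54 mm wide, 27 mm high, farther back; a bystander, to be left alone; origin under its centre, z up.
- flask_250: Conical flask, 80 mm wide, 140 mm high, left of the unit; a bystander, to be left alone; origin under its centre, z up.
- amber_2: Brown bottle with a black cap, 62 mm wide, 140 mm high, at the far left; a bystander, to be left alone; origin under its centre, z up.
- beaker_250: Glass beaker, 81 mm wide, 95 mm high, right of the unit; a bystander, to be left alone; origin under its centre, z up.
- spatula: Thin spatula with a wooden handle, 190 mm long, lying at the far right; a bystander, to be left alone; origin under its centre, z up.

How it is judged:
By the outcome, as a careful person would: the job done as asked, in the order asked, and still so for the second after the job is handed in, with the robot touching nothing.
It also fails if it takes over 38 s, if anything falls off the work surface, if the arm or the gripper's body presses on something with over 40 N, if the wrist force passes 120 N, or if a joint passes its speed limit or range.

## Working session

There is one attempt and no reset: what is moved stays moved. The work goes in short steps, Python scripts to look and compute and a tool call to move; the robot and the scene stay as the last step left them, time stands still between calls to the robot, and variables do not carry over. Pictures are saved under pics/ and viewed, and the job is handed in when it is done.

Besides the shell and the picture viewer there is one more tool, called after "Request:" as name([rows], argument=value, ...), one row to a line, values as JSON. move_arm: Moves the arm, as the interface text tells. Its arguments: {"type":"object","properties":{"linear":{"type":"array"},"spin":{"type":"array"},"gripper":{"type":"array"},"newtons":{"type":"number"}},"required":["linear","spin","gripper"]}

```bash
mkdir -p pics; ls
python3 - <<'E'
from plant import bot
import cv2,numpy as np
s=bot.observe(); print(s)
for n in("scene","side"):
    p,d=bot.snapshot(n); cv2.imwrite(f"pics/{n}0.png",p[:,:,::-1]); np.save(f"pics/{n}0.npy",d)
for n in("scene","side","wrist"):
    print(n,bot.camera_params(n))
E
```

```text
pics
{'t': 0.0, 'q': array([ 1.22830817,  0.60010454, -0.002562  ,  1.60010328,  0.00184491,
        0.9428647 , -0.079773  ]), 'qvel': array([-1.51055606e-04,  1.37109123e-03,  1.12208009e-03,  2.29780890e-03,
       -1.04372550e-05,  1.70743416e-03,  1.34209688e-03]), 'joint_efforts': array([ 6.98524345e-04, -7.65073371e+01,  1.49785370e+00, -2.52353024e+01,
       -5.23181143e-02,  1.68873434e-02,  1.42783824e-04]), 'eef_pos': array([ 0.19030579, -0.69911993,  0.23178404]), 'tcp_rot': array([ 0.09361287, -0.09386425,  0.70137306, -0.70035846]), 'force': array([ 0.18259013, -0.03489329,  0.17327107]), 'ft_torque': array([0.02067891, 0.01149879, 0.02234319]), 'gripper_width': 0.09262755823471999}
scene {'camera_matrix': array([[381.85157206,   0.        , 316.71096107],
       [  0.        , 381.85157206, 206.35024323],
       [  0.        ,   0.        ,   1.        ]]), 'camera_from_world': array([[ 0.75017558, -0.66107821,  0.01456681, -0.49013384],
       [-0.51062353, -0.59315858, -0.62243595,  0.31327861],
       [ 0.42011928,  0.4594981 , -0.78253517,  1.50316531],
       [ 0
[... 330 characters left out ...]
87, -0.63248149, -0.76127032,  0.14525473],
       [ 0.15528971,  0.74530994, -0.64838122,  1.58364071],
       [ 0.        ,  0.        ,  0.        ,  1.        ]])}
wrist {'camera_matrix': array([[309.70691629,   0.        , 320.76179939],
       [  0.        , 309.70691629, 199.01051833],
       [  0.        ,   0.        ,   1.        ]]), 'hand_eye': array([[-1.05469548e-04,  9.66113093e-01,  2.58119121e-01,
        -7.08584630e-02],
       [-1.23861712e-04, -2.58119133e-01,  9.66113087e-01,
        -1.52159308e-01],
       [ 9.99999987e-01,  6.99244339e-05,  1.46888130e-04,
        -7.56472564e-04],
       [ 0.00000000e+00,  0.00000000e+00,  0.00000000e+00,
         1.00000000e+00]])}
```

View pics/scene0.png

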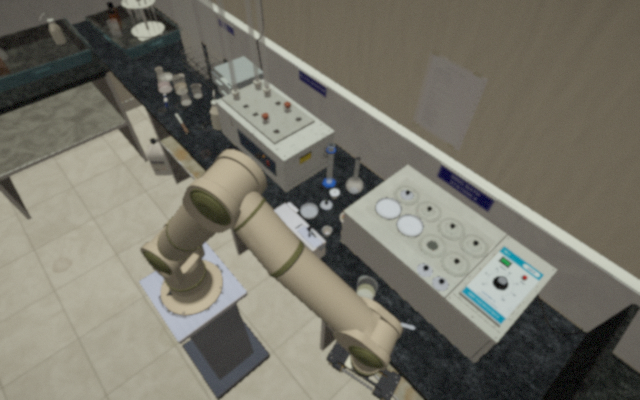

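View pics/side0.png

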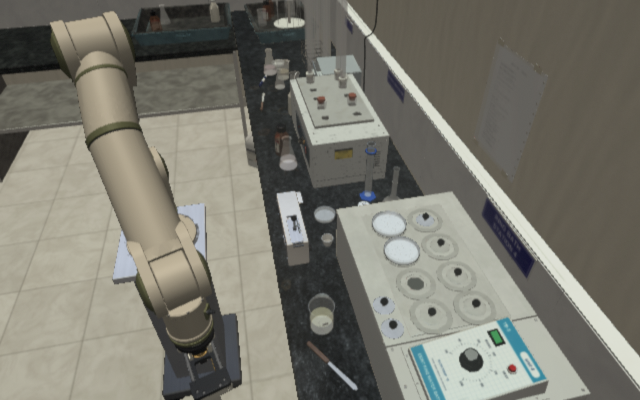

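The side view shows the unit at about (292,225), with the petri dish at (325,214), the crucible at (327,240), the beaker at (320,313), the flask at (288,155) and the spatula at (330,365). I'll zoom in and measure.

```bash
cat > h.py <<'E'
import numpy as np,cv2
from scipy.spatial.transform import Rotation as R
from plant import bot
def cloud(n,d):
    c=bot.camera_params(n);K=c["camera_matrix"];T=np.linalg.inv(c["camera_from_world"])
    v,u=np.mgrid[:400,:640]
    P=np.stack([(u-K[0,2])/K[0,0]*d,(v-K[1,2])/K[1,1]*d,d],-1)
    return P@T[:3,:3].T+T[:3,3]
def ray(n,uv,z):
    c=bot.camera_params(n);K=c["camera_matrix"];T=np.linalg.inv(c["camera_from_world"])
    r=T[:3,:3]@np.array([(uv[0]-K[0,2])/K[0,0],(uv[1]-K[1,2])/K[1,1],1]);o=T[:3,3]
    return o+r*(z-o[2])/r[2]
def proj(n,p):
    c=bot.camera_params(n);K=c["camera_matrix"];q=c["camera_from_world"]@np.append(p,1)
    return (K@q[:3]/q[2])[:2]
def Rt(s):
    w,x,y,z=s["tcp_rot"]; return R.from_quat([x,y,z,w]).as_matrix()
E
python3 - <<'E'
from h import *
im=cv2.imread("pics/side0.png");d=np.load("pics/side0.npy")
cv2.imwrite("pics/sidecrop.png",cv2.resize(im[180:280,260:360],None,fx=6,fy=6,interpolation=cv2.INTER_CUBIC))
im2=cv2.imread("pics/scene0.png")
cv2.imwrite("pics/scenecrop.png",cv2.resize(im2[175:275,250:350],None,fx=6,fy=6,interpolation=cv2.INTER_CUBIC))
P=cloud("side",d)
m=(abs(P[...,2]-.11)<.006)&(P[...,0]>.3)&(P[...,0]<1)&(abs(P[...,1])<.4)
m[:, :270]=0; m[:,335:]=0
Q=P[m];print(len(Q),Q.min(0),Q.max(0))
r=cv2.minAreaRect((Q[:,:2]*1000).astype(np.float32));print(r)
for uv in [(292,225),(325,214),(327,240),(295,200),(300,250)]:print(uv,P[uv[1],uv[0]])
print(Rt(bot.observe()))
E
```

```text
1152 [ 0.41735363 -0.25698184  0.10407264] [0.65865749 0.39401324 0.11598166]
((535.1480102539062, 62.54583740234375), (662.0671997070312, 209.0391845703125), 77.06053161621094)
(292, 225) [ 0.44773685 -0.1618872   0.11589118]
(325, 214) [ 0.58703704 -0.0289436   0.01682084]
(327, 240) [ 0.56594646 -0.15799373  0.01443715]
(295, 200) [ 0.47858798 -0.03372478  0.11015459]
(300, 250) [ 0.45937268 -0.23746221  0.07297627]
[[-9.64862593e-01 -5.13635905e-04  2.62754473e-01]
 [-2.62754937e-01  1.34506486e-03 -9.64861666e-01]
 [ 1.42165786e-04 -9.99998963e-01 -1.43276314e-03]]
```

View pics/sidecrop.png

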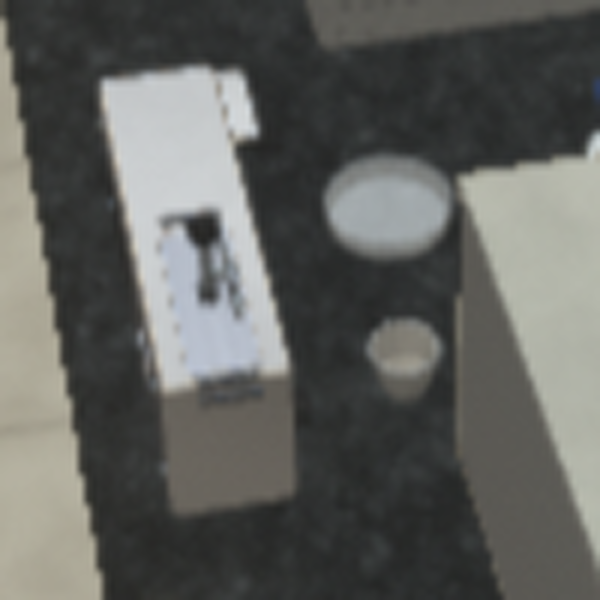

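View pics/scenecrop.png

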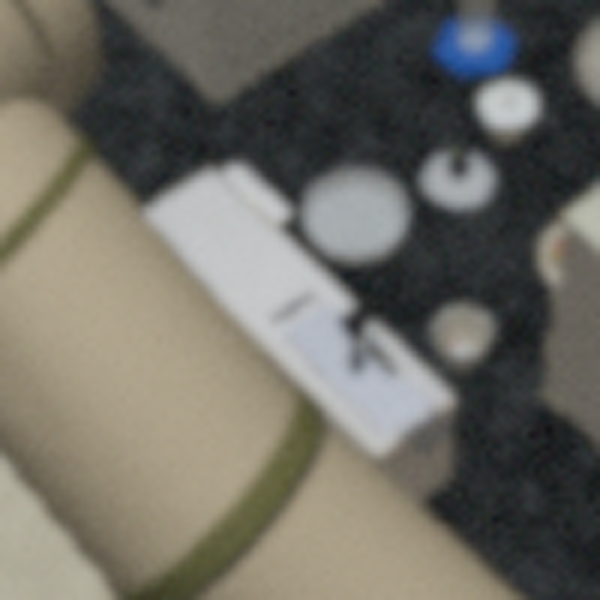

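The side crop shows the top corners at (100,78), (212,66), (292,375) and (163,390). The brow spans (212–243,68) to (258,135), near the left end, and the knob is at about (205,228).

Run:
```python
from h import *
d=np.load("pics/side0.npy");P=cloud("side",d)
m=(abs(P[...,2]-.11)<.005)
m[:, :274]=0; m[:,312:]=0; m[:190]=0;m[250:]=0
Q=P[m];print(len(Q),Q.min(0),Q.max(0), np.median(Q[:,2]))
r=cv2.minAreaRect((Q[:,:2]*1000).astype(np.float32));print(r)
f=lambda a,b:(a/6+260-.4,b/6+180-.4)
for nm,c in dict(FL=(100,78),RL=(212,66),RR=(292,375),FR=(163,390),B1=(243,68),B2=(258,137)).items():print(nm,ray("side",f(*c),.11).round(4))
g=lambda a,b:(a/6+250-.4,b/6+175-.4)
for nm,c in dict(FL=(147,210),B1=(235,160),B2=(292,212),RR=(457,402),FR=(378,458)).items():print('scene',nm,ray("scene",g(*c),.11).round(4))
print('knob z.16',ray("side",f(205,228),.16),ray("scene",g(353,325),.16))
for nm,c,z in [('petri',(388,210),.01),('cruc',(404,350),.03)]:print(nm,ray("side",f(*c),z).round(3))
for nm,c,z in [('petri',(355,215),.01),('cruc',(463,335),.03),('ring',(458,180),.01)]:print(nm,ray("scene",g(*c),z).round(3))
ds=np.load("pics/scene0.npy");
for n,dd,u,v in [("side",d,320,300),("side",d,288,150)]:
    print(cloud(n,dd)[v,u].round(3))
print([ray("side",p,.0).round(3) for p in [(321,328),(289,165),(310,345),(355,388)]])
```

```text
991 [ 0.41735363 -0.25698184  0.10507404] [0.50384273 0.02154666 0.11499274] 0.11125472481691001
((460.5299072265625, -117.68505859375), (278.54595947265625, 86.04358673095703), 89.80585479736328)
FL [0.4196 0.0213 0.11  ]
RL [0.4868 0.0176 0.11  ]
RR [ 0.4864 -0.2439  0.11  ]
FR [ 0.4183 -0.2397  0.11  ]
B1 [0.5047 0.0117 0.11  ]
B2 [ 0.5024 -0.0522  0.11  ]
scene FL [0.4297 0.0198 0.11  ]
scene B1 [0.5048 0.0149 0.11  ]
scene B2 [ 0.5055 -0.0479  0.11  ]
scene RR [ 0.4865 -0.2412  0.11  ]
scene FR [ 0.4188 -0.2397  0.11  ]
knob z.16 [ 0.4537707  -0.17504741  0.16      ] [ 0.45209813 -0.1761003   0.16      ]
petri [ 0.585 -0.024  0.01 ]
cruc [ 0.565 -0.163  0.03 ]
petri [ 0.588 -0.02   0.01 ]
cruc [ 0.565 -0.165  0.03 ]
ring [ 0.67  -0.045  0.01 ]
[ 0.483 -0.44   0.07 ]
[0.504 0.305 0.092]
[array([ 0.475, -0.487,  0.   ]), array([0.506, 0.325, 0.   ]), array([ 0.433, -0.534,  0.   ]), array([ 0.525, -0.681,  0.   ])]
```

The unit's yaw is about 0, with its centre near (0.453, -0.111) and the rear face at x≈0.488. The brow is centred at y≈-0.019, so breaker_place is about (0.515, -0.019, 0.088). The knob is at about (0.453, -0.176, 0.16). These agree with the given sizes: 260 mm wide, 60 mm brow, lever at unit y -70. Next I move over the brow with the fingers closed.

Request:
move_arm([
  [-0.026,-0.005,-0.03],
  [-0.052,-0.01,-0.06],
  [-0.078,-0.015,-0.09],
  [-0.104,-0.02,-0.12],
  [-0.13,-0.02,-0.15],
  [-0.156,-0.02,-0.18],
  [-0.182,-0.02,-0.21],
  [-0.208,-0.02,-0.24],
  [-0.234,-0.02,-0.27],
  [-0.26,-0.02,-0.3],
], spin=[0.05,0.1,0.15,0.2,0.265,0.265,0.265,0.265,0.265,0.265], gripper=[0,0,0,0,0,0,0,0,0,0], newtons=20)

```text
t: 0.93
eef_pos: [0.3628, -0.3399, 0.2526]
tcp_rot: [0.0, -0.0, 0.707, -0.707]
force: [0.8, 0.0, -0.3]
gripper_width: 0.031
```

Request:
move_arm([
  [-0.017,0,-0.036],
  [-0.034,0,-0.072],
  [-0.051,0,-0.108],
  [-0.068,0,-0.144],
  [-0.085,0,-0.18],
  [-0.102,0,-0.216],
  [-0.119,0,-0.252],
  [-0.136,0,-0.288],
  [-0.153,0,-0.321],
  [-0.153,0,-0.321],
], spin=[0,0,0,0,0,0,0,0,0,0], gripper=[0,0,0,0,0,0,0,0,0,0])

```text
t: 1.77
eef_pos: [0.5182, -0.0131, 0.2525]
tcp_rot: [0.004, -0.003, 0.708, -0.706]
force: [1.4, -0.8, 0.9]
gripper_width: 0.0004
```

Run:
```python
from h import *
s=bot.observe();print(s['t'],s['eef_pos'],s['gripper_width'],s['force'],s['q'].round(2)); print(Rt(s).round(3))
for n in("wrist","side"):
    p,d=bot.snapshot(n);cv2.imwrite(f"pics/{n}1.png",p[:,:,::-1]);np.save(f"pics/{n}1.npy",d)
im=cv2.imread("pics/side1.png");cv2.imwrite("pics/side1c.png",cv2.resize(im[150:290,240:380],None,fx=4,fy=4,interpolation=cv2.INTER_CUBIC))
```

```text
1.7667 [ 0.51818051 -0.01310447  0.2525457 ] 0.00039512585096474623 [ 1.44320978 -0.79398952  0.89744824] [-0.01  0.33 -0.09  2.04  0.04  0.77 -1.69]
[[-1.     0.002  0.01 ]
 [-0.01   0.003 -1.   ]
 [-0.002 -1.    -0.003]]
```

View pics/wrist1.png

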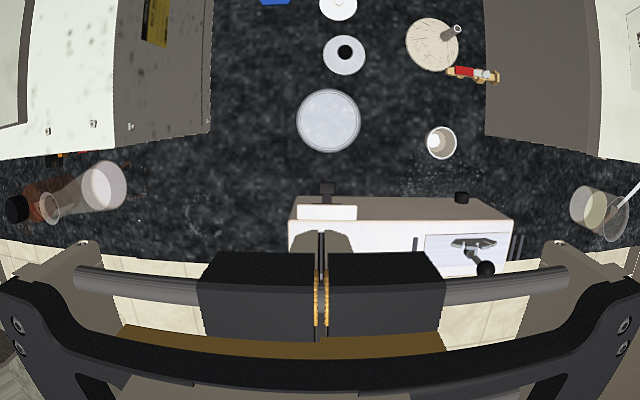

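View pics/side1c.png

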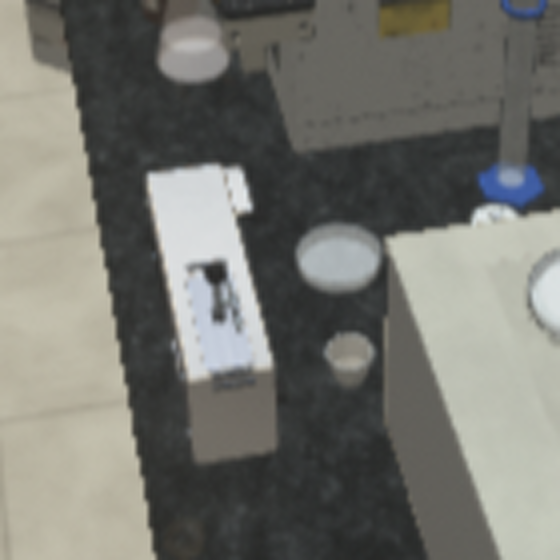

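The wrist view shows the brow at (327,213), a black toggle end peeking out at (327,188), and the knob at (486,268). The side crop doesn't show the gripper where I expected it, so I'll check the whole picture and do the ray arithmetic.

```bash
cat >> h.py <<'E'
def wray(s,uv,z):
    c=bot.camera_params("wrist");K=c["camera_matrix"];H=c["hand_eye"]
    x=(uv[0]-K[0,2])/K[0,0];y=(uv[1]-K[1,2])/K[1,1];th=np.hypot(x,y)
    r=np.array([x/th*np.sin(th),y/th*np.sin(th),np.cos(th)])
    M=Rt(s);o=M@H[:3,3]+s["eef_pos"];w=M@H[:3,:3]@r
    return o+w*(z-o[2])/w[2]
E
python3 - <<'E'
from h import *
s=bot.observe();print(s['t'],s['eef_pos'],s['force'])
print("tcp in side",proj("side",s['eef_pos']),"scene",proj("scene",s['eef_pos']))
im=cv2.imread("pics/wrist1.png");cv2.imwrite("pics/wrist1c.png",cv2.resize(im[170:290,270:530],None,fx=3,fy=3,interpolation=cv2.INTER_CUBIC))
E
```

```text
1.8667 [ 0.51536314 -0.01917397  0.25215796] [-0.43111304 -0.04257843  0.19344122]
tcp in side [303.02387234 163.58264813] scene [294.71830607 182.26748582]
```

View pics/side1.png

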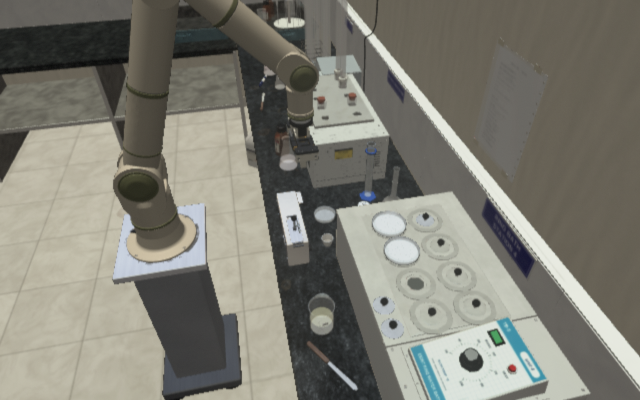

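View pics/wrist1c.png

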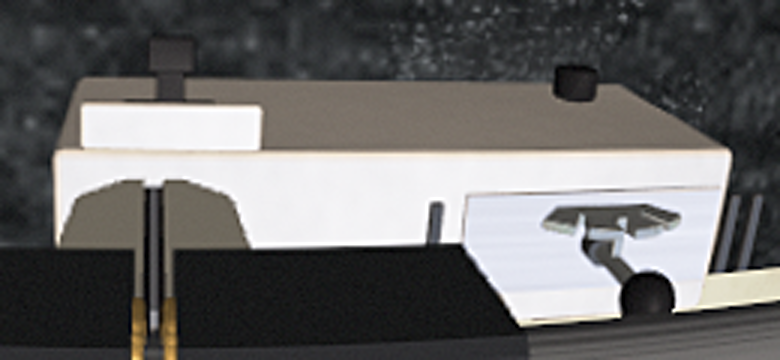

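Run:
```python
from h import *
s=bot.observe();
s1=dict(s);s1['eef_pos']=np.array([ .51818051,-.01310447,.2525457]);s1['tcp_rot']=np.array([.004,-.003,.708,-.706])
f=lambda a,b:(a/3+270-.33,b/3+170-.33)
for n,c,z in [("browL",(82,105),.11),("browR",(262,105),.11),("browfrontL",(80,150),.11),("RL",(55,150),.11),("RR",(730,150),.11),("togL",(150,36),.105),("togR",(195,36),.105),("togL",(150,36),.073),("togR",(195,36),.073),("knob",(648,295),.16),("petri",0,0),("cruc",0,0)]:
    if c: print(n,z,wray(s1,f(*c),z).round(4))
print(wray(s1,(328,121),.01),wray(s1,(441,142),.034))
```

```text
browL 0.11 [0.5043 0.0113 0.11  ]
browR 0.11 [ 0.5049 -0.0483  0.11  ]
browfrontL 0.11 [0.4886 0.0121 0.11  ]
RL 0.11 [0.4884 0.0206 0.11  ]
RR 0.11 [ 0.488  -0.2351  0.11  ]
togL 0.105 [ 0.5267 -0.011   0.105 ]
togR 0.105 [ 0.5269 -0.0258  0.105 ]
togL 0.073 [ 0.5201 -0.0108  0.073 ]
togR 0.073 [ 0.5203 -0.0273  0.073 ]
knob 0.16 [ 0.4549 -0.1757  0.16  ]
[ 0.58568782 -0.02035212  0.01      ] [ 0.56574389 -0.1623071   0.034     ]
```

Both views agree: rear face at 0.488, brow edge at 0.5045, brow centre at y -0.0185. I'm descending to fingertip z≈0.100. If the toggle is up I should feel it at 0.104; if it is down, nothing.

Request:
move_arm([
  [0,0.035,0],
  [0,0.07,0],
  [0,0.1,0],
  [0,0.115,0],
  [0,0.125,0],
  [0,0.13,0],
  [0,0.134,0],
  [0,0.138,0],
  [0,0.138,0],
  [0,0.138,0],
], spin=[0,0,0,0,0,0,0,0,0,0], gripper=[0,0,0,0,0,0,0,0,0,0])

```text
t: 2.7
eef_pos: [0.5153, -0.0209, 0.115]
tcp_rot: [-0.0, 0.0, -0.707, 0.707]
force: [-0.4, 0.1, 0.2]
gripper_width: 0.0005
```

Run:
```python
from h import *
s=bot.observe();print(s['t'],s['eef_pos'],s['force'],s['ft_torque'],s['qvel'].round(3))
```

```text
2.7 [ 0.51527172 -0.02092608  0.11498676] [-0.38858995  0.1122478   0.21857217] [-0.019022    0.0618385  -0.03814977] [-0.004 -0.005 -0.002 -0.002 -0.002  0.002 -0.001]
```

No contact at 0.101. I'll keep going slowly to about 0.090.

Request:
move_arm([
  [0,0.002,0],
  [0,0.004,0],
  [0,0.006,0],
  [0,0.008,0],
  [0,0.009,0],
  [0,0.01,0],
  [0,0.011,0],
  [0,0.011,0],
  [0,0.011,0],
  [0,0.011,0],
], spin=[0,0,0,0,0,0,0,0,0,0], gripper=[0,0,0,0,0,0,0,0,0,0])

```text
t: 3.53
eef_pos: [0.5152, -0.0207, 0.1036]
tcp_rot: [-0.0, 0.0, -0.707, 0.707]
force: [0.5, -0.1, 0.3]
gripper_width: 0.0003
```

Still nothing at 0.0896. I'll go on to find the "on" surface at about 0.080.

Request:
move_arm([
  [0,0.002,0],
  [0,0.004,0],
  [0,0.006,0],
  [0,0.007,0],
  [0,0.008,0],
  [0,0.0085,0],
  [0,0.009,0],
  [0,0.0095,0],
  [0,0.01,0],
  [0,0.01,0],
], spin=[0,0,0,0,0,0,0,0,0,0], gripper=[0,0,0,0,0,0,0,0,0,0])

```text
t: 4.37
eef_pos: [0.5152, -0.0207, 0.0953]
tcp_rot: [-0.001, -0.0, -0.707, 0.707]
force: [-6.1, 0.6, 29.1]
gripper_width: 0.0006
```

There is firm contact with the stop at tip z≈0.081, where the "on" position should be (88−8 mm), and nothing met the finger in the "off" range. The breaker is already down, so I leave it on. The lever goes to the right, two-bar notch. First I retreat straight up, then move to the left of the knob.

Request:
move_arm([
  [0,-0.01,0],
  [0,-0.04,0],
  [0,-0.075,0],
  [0,-0.11,0],
  [0.008,-0.115,0.015],
  [0.028,-0.115,0.045],
  [0.046,-0.115,0.075],
  [0.062,-0.115,0.1],
  [0.062,-0.115,0.105],
  [0.062,-0.115,0.105],
], spin=[0,0,0,0,0,0,0,0,0,0], gripper=[0,0,0,0,0,0,0,0,0,0])

```text
t: 5.2
eef_pos: [0.4526, -0.1275, 0.2089]
tcp_rot: [0.001, -0.001, -0.707, 0.707]
force: [0.9, -0.2, -0.1]
gripper_width: 0.0002
```

Run:
```python
from h import *
p,d=bot.snapshot("wrist");s=bot.observe();cv2.imwrite("pics/wrist2.png",p[:,:,::-1]);np.save("pics/wrist2.npy",d)
print(s['t'],s['eef_pos'],s['force'])
```

```text
5.25 [ 0.45354144 -0.12609615  0.20882717] [1.05089903 0.16570862 0.41997297]
```

View pics/wrist2.png

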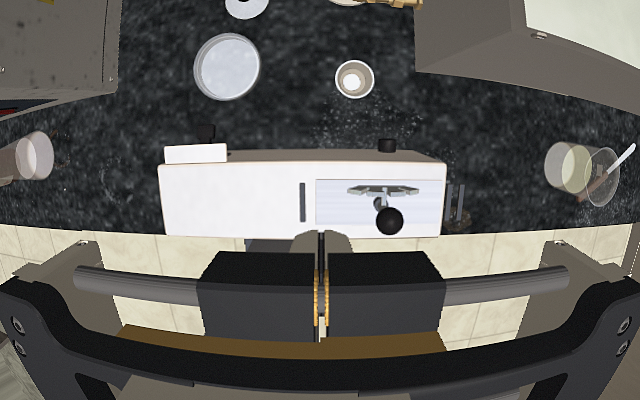

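The knob is at (389,221). One bar is on the left at (302,202) and two bars are on the right at (455,200). The toggle end is still showing at (206,132). Now I lower beside the knob and push right.

Request:
move_arm([
  [0,0.025,0],
  [0,0.048,0],
  [0,0.048,0.008],
  [0,0.048,0.016],
  [0,0.048,0.024],
  [0,0.048,0.032],
  [0,0.048,0.038],
  [0,0.048,0.044],
  [0,0.048,0.05],
  [0,0.048,0.05],
], spin=[0,0,0,0,0,0,0,0,0,0], gripper=[0,0,0,0,0,0,0,0,0,0])

```text
t: 6.08
eef_pos: [0.4533, -0.1773, 0.161]
tcp_rot: [0.0, -0.001, -0.707, 0.707]
force: [1.4, -0.2, 1.0]
gripper_width: 0.0006
```

Run:
```python
from h import *
s=bot.observe();p,d=bot.snapshot("wrist");cv2.imwrite("pics/wrist3.png",p[:,:,::-1])
print(s['t'],s['eef_pos'],s['force'])
```

```text
6.0833 [ 0.4533331  -0.17726505  0.16095629] [ 1.35038753 -0.15864731  1.00062753]
```

View pics/wrist3.png

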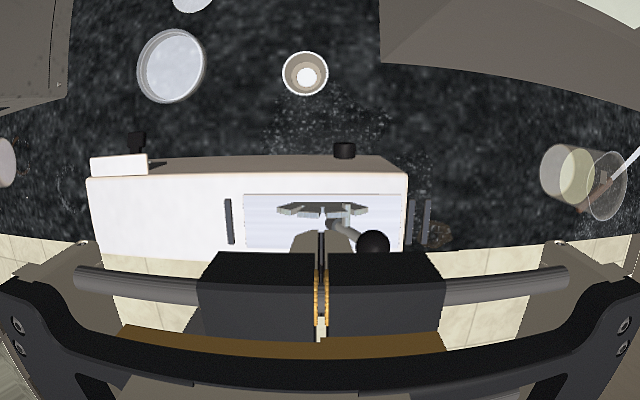

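The knob is now at (373,242), leaning right, with almost no contact force, so the spring has probably taken it. I'll measure it.

Run:
```python
from h import *
s=bot.observe();print(s['eef_pos'],s['force'])
im=cv2.imread("pics/wrist3.png");print(wray(s,(373,242),.1535))
```

```text
[ 0.45329612 -0.17652928  0.1608338 ] [-0.67421968  0.7784847   0.75943236]
[ 0.45629964 -0.20536949  0.1535    ]
```

Request:
move_arm([
  [0,0,0.001],
  [0,0,0.002],
  [0,0,0.003],
  [0,0,0.004],
  [0,0,0.005],
  [0,0,0.0055],
  [0,0,0.006],
  [0,0,0.0065],
  [0,0,0.007],
  [0,0,0.007],
], spin=[0,0,0,0,0,0,0,0,0,0], gripper=[0,0,0,0,0,0,0,0,0,0])

```text
t: 6.97
eef_pos: [0.4533, -0.1825, 0.1606]
tcp_rot: [0.0, -0.0, 0.707, -0.707]
force: [0.3, 1.4, 0.9]
gripper_width: 0.0006
```

Request:
move_arm([
  [0,0,0.0005],
  [0,0,0.001],
  [0,0,0.0015],
  [0,0,0.002],
  [0,0,0.0025],
  [0,0,0.003],
  [0,0,0.003],
  [0,0,0.003],
  [0,0,0.003],
  [0,0,0.003],
], spin=[0,0,0,0,0,0,0,0,0,0], gripper=[0,0,0,0,0,0,0,0,0,0])

```text
t: 7.8
eef_pos: [0.4533, -0.1832, 0.1605]
tcp_rot: [0.001, -0.001, 0.708, -0.706]
force: [0.1, 11.5, 1.8]
gripper_width: 0.0006
```

The lever is hard against its stop: 11.5 N with no further motion. Finger edge at -0.201 is about the expected -0.199. I back off left, lift clear and check.

Request:
move_arm([
  [0,0,-0.005],
  [0,0,-0.02],
  [0,0,-0.04],
  [0,-0.03,-0.05],
  [0,-0.065,-0.05],
  [0,-0.1,-0.05],
  [0,-0.1,-0.05],
  [0,-0.1,-0.05],
  [0,-0.1,-0.05],
  [0,-0.1,-0.05],
], spin=[0,0,0,0,0,0,0,0,0,0], gripper=[0,0,0,0,0,0,0,0,0,0])

```text
t: 8.63
eef_pos: [0.4526, -0.1358, 0.2595]
tcp_rot: [-0.001, -0.001, 0.707, -0.707]
force: [-0.4, 0.1, -0.8]
gripper_width: 0.0007
```

Run:
```python
from h import *
s=bot.observe();p,d=bot.snapshot("wrist");cv2.imwrite("pics/wrist4.png",p[:,:,::-1])
p,_=bot.snapshot("side");cv2.imwrite("pics/side4.png",cv2.resize(p[130:330,220:420,::-1],None,fx=3,fy=3,interpolation=cv2.INTER_CUBIC))
print(s['t'],s['eef_pos'],s['force'])
im=cv2.imread("pics/wrist4.png").max(2)
m=(im<45).astype(np.uint8);m[:150]=0;m[250:]=0
n,l,st,c=cv2.connectedComponentsWithStats(m)
for i in range(1,n):
    if 60<st[i,4]<1500:print(st[i],c[i],wray(s,c[i],.1535).round(4))
```

```text
8.6333 [ 0.45260126 -0.13579663  0.25951655] [-0.39806982  0.08831076 -0.82572177]
[ 87 150  28  23 184] [101.07608696 161.29891304] [0.4934 0.0868 0.1535]
[150 150  30  30 330] [164.36060606 159.51818182] [0.4915 0.008  0.1535]
[408 150  26   5  64] [422.    151.375] [ 0.4968 -0.2228  0.1535]
[ 589  150   51   60 1183] [618.         172.83770076] [ 0.4881 -0.5057  0.1535]
[134 152  13  18 101] [139.67326733 160.58415842] [0.4917 0.0362 0.1535]
[420 157  12  18  87] [424.04597701 166.34482759] [ 0.4837 -0.2255  0.1535]
[ 42 171  37  29 345] [ 57.30144928 184.29565217] [0.4713 0.1646 0.1535]
[ 85 174  36  30 325] [102.07384615 186.30153846] [0.4675 0.0898 0.1535]
[512 175  68  46 803] [538.05105853 202.30759651] [ 0.4507 -0.3618  0.1535]
[127 177  20  15 139] [135.98561151 184.1294964 ] [0.4689 0.0438 0.1535]
[ 26 179  15  17 116] [ 33.48275862 186.96551724] [0.4692 0.2163 0.1535]
[  0 180  27  23 221] [ 13.78280543 188.        ] [0.4688 0.2673 0.1535]
[142 187  16  12 105] [149.56190476 192.32380952] [0.4606 0.0286 0.1535]
[391 190  21  21 319] [400.61755486 199.70219436] [ 0.4535 -0.2057  0.1535]
[  0 193  21  22 193] [ 10.60103627 206.72020725] [0.443  0.2868 0.1535]
[108 193  47  28 345] [127.31594203 207.50724638] [0.4452 0.0591 0.1535]
[136 195  10  20  69] [140.30434783 204.04347826] [0.4489 0.0418 0.1535]
[162 196  15  17  72] [169.29166667 202.63888889] [0.4505 0.0075 0.1535]
[491 196  27  25 225] [504.70666667 207.68      ] [ 0.4453 -0.3173  0.1535]
[154 201  46  21 241] [167.25311203 215.21161826] [0.438  0.0116 0.1535]
[ 22 202  36  15 108] [ 34.92592593 212.10185185] [0.4369 0.224  0.1535]
[601 206  33  11  82] [617.25609756 212.95121951] [ 0.4355 -0.5222  0.1535]
[ 60 208  46  11 207] [ 79.71497585 214.14975845] [0.4365 0.133  0.1535]
[318 233   6  17  92] [320.59782609 241.40217391] [ 0.4145 -0.1351  0.1535]
```

View pics/wrist4.png

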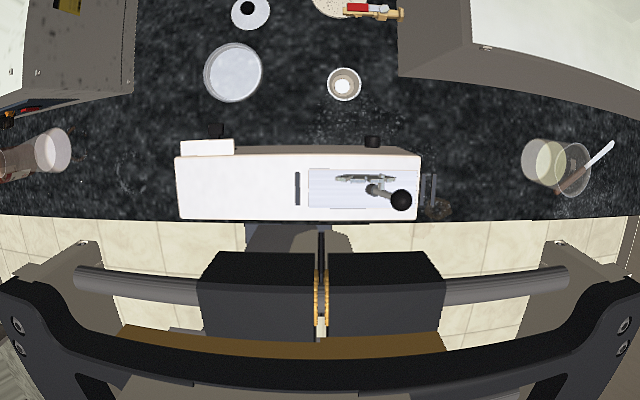

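View pics/side4.png

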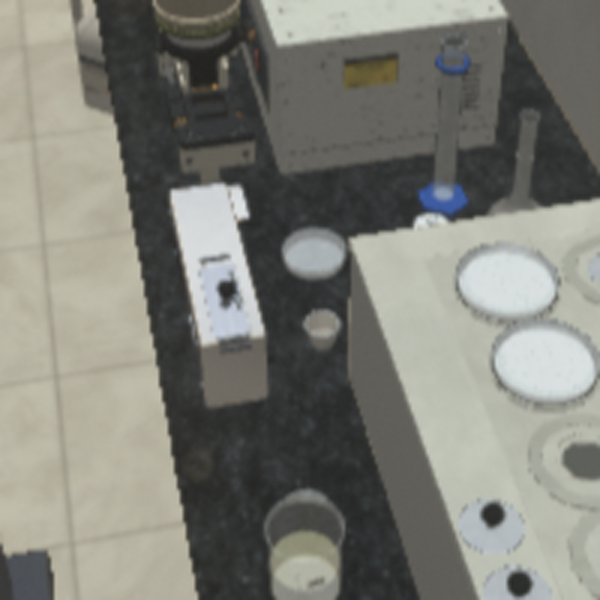

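The knob is at y≈-0.206. The lever pivot is at y≈-0.177 by the same camera, so the offset of 28.5 mm over 65 mm gives an angle of about -0.45, which is the full right notch. The bystanders are where they were and the gripper is clear, so I hand in.

Run:
```python
from plant import bot
s=bot.observe();print(s['t'],s['force'],s['eef_pos']);print(bot.close_job())
```

```text
8.7333 [-0.4824452   0.40147286 -0.08305963] [ 0.45272225 -0.13573127  0.25940705]
the job is handed in; nothing more can be done
None
```

The breaker was already down (on), so I left it on and threw the range lever fully into the right, two-bar notch. The job was handed in at about 8.7 s of the 38 s allowed.

- **Breaker:** Coming straight down at breaker_place, the closed fingertips met nothing at 101 mm or 90 mm above the worktop. They met a firm stop at about 81 mm, against an expected 80 mm when on and 104 mm when off. Contact there reached about 29 N, firmer than I meant, but downward on a toggle already at its stop. I did not feel it again afterwards, but its end still showed behind the brow in later views.
- **Lever:** I pushed the knob until it stood against its stop at 11.5 N. After letting go, the wrist camera put it about 28.5 mm right of its pivot, which is about -0.45 rad, the full notch.
- **Final state:** The gripper was about 75 mm clear above the unit, and the force reading was near zero. In the last pictures the glassware and the other things in view stood where they had been. No check failed, though the cameras' y-positions differed by up to about 9 mm at the unit's right end. I took the lever angle from the wrist camera alone.

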